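# Weed out the short moulding and hold the loading block in the filling corner

## Task

Lift the short-moulded cartridge out of the wooden loading block and drop it in the reject bin. Then bring the block home on the filling board, rear face flush along the fence and end against the stop, and with one firm diagonal push of the fingers, into the fence and down at once, hold it there for the filler, and finish still pressing. The two good cartridges stay seated in the block, and leave the other things on the bench alone.

Things in the scene. Friction and masses are not known exactly. Their poses are not given: they have to be found in the camera images.
- board: filling board: fixed cream plastic slab 350 x 420 x 12 mm on the bench, top 12 mm above the bench. Origin: centre of its underside; x points across it towards the fence (away from the robot, turned up to about 12 degrees), y along the fence, z up.
- fence: fence: fixed aluminium angle on the board, upright leg 360 mm long (y) and 30 mm high above the board, 5 mm thick; its foot, 30 mm wide, lies behind it. Origin: on the board's top, at the middle of the leg's front working face, which looks to -x (to the robot). Axes parallel to the board's.
- stop: end stop, fixed: steel block 36 x 30 x 26 mm, black thumb knob on top (41 mm over the board), at the fence's +y half; set anew each time along 35 mm. Origin: on the board's top, where its working face (looks to -y) meets the fence's front face; it reaches 36 mm towards -x and 30 mm towards +y. Axes as the board's.
- block: loose waxed beech loading block, 90 (x) x 165 (y) mm, 0.25-0.43 kg. Rear part, x -15 to +45 mm, is 34 mm high, with 15 mm bores at x = 15, y = -52, 0, 52 mm; the front step, x -45 to -15 mm, is 20 mm high. Origin: centre of underside; +x face goes to the fence, +y end to the stop. Starts 40-85 mm short of the fence, 30-100 mm short of the stop, up to 0.2 rad askew. Friction on the board 0.25-0.36.
- block_rear (a point): middle of the lower edge of the block's rear face (the face for the fence)
- block_end (a point): lower rear corner of the block at its +y end (the end for the stop)
- block_step (a point): centre of the top face of the block's front step, 20 mm above the block's underside; the step's riser, 14 mm high, stands 15 mm behind it (+x)
- cup_a: good cartridge, loose, black plastic, 30 g: open cup 40 mm across and 38 mm tall with a stem of 10 mm, 26 mm long, below it. It stands in one of the block's bores, stem down, the cup on the block's top, its rim 72 mm above the block's underside. Origin: centre of the cup's underside, where the stem begins; z along the cup.
- cup_b: the second good cartridge, the same as cup_a, in another bore
- short_cup: the reject, loose, black plastic, 20 g: a short moulding, same cup and stem but its wall is only 20 mm tall (rim 54 mm above the block's underside). It stands in the remaining bore; which one changes. Origin: centre of the cup's underside, where the stem begins; z along the cup.
- bin: reject bin: fixed open grey plastic box 180 (x) x 130 (y) x 75 mm high, walls and floor 4 mm, empty, on the bench to the left or right of the board. Origin: centre of its underside.
- tray: bystander: flat aluminium tray 180 x 130 mm, 45 mm high with the six cartridges lying in it, on the other side of the board from the bin. Origin: centre of its underside.
- jar: bystander: small lidded jar, 52 mm across, 55 mm tall, on the board behind the fence. Origin: centre of its underside.
- tamper: bystander: steel hand tamper standing upright, 30 mm across, 62 mm tall, on the board behind the fence. Origin: centre of its foot.
Mind the look-alikes: they are no part of the job. What is shaped like the cup_b but green or purple is not meant.

How it is judged:
On the way, in this order (a step that is already met when the one before it is completed fails the run):
1. the short cartridge lies in the reject bin, let go (x of short_cup in the frame of bin between -0.086 and 0.086 m and y of short_cup in the frame of bin between -0.061 and 0.061 m and z of short_cup in the frame of bin between 0 and 0.062 m and contact force between the fingers and short_cup below 0.1 N and linear speed of short_cup below 0.1 m/s), for 0.2 s.
2. the block is home on fence and stop, pressed into the fence and down on the board by the fingers (x of block_rear in the frame of fence between -0.0025 and 0.003 m and angle between the y axis of block and the y axis of fence, either way round below 0.015 rad and y of block_end in the frame of stop between -0.003 and 0.003 m and z of block_rear in the frame of fence between -0.002 and 0.003 m and angle between block's own z axis and vertical below 0.02 rad and contact force between block and fence above 4 N and contact force between block and board above 9 N and contact force between the fingers and block above 5 N and linear speed of block below 0.01 m/s), for 0.3 s.
At the end, for the whole second after the job is handed in: Reject released in the bin; good cups seated upright in the block; block flat, rear within 2.5 mm of the fence (0.015 rad), end within 3 mm of the stop; fingers push it with over 5 N, so it bears over 4 N on the fence and over 9 N on the board (its weight: 3-5 N), held through the last second (all of step 1 and all of step 2 and z of cup_a in the frame of block between 0.028 and 0.04 m and angle between each of cup_a, cup_b's own z axis and vertical below 0.12 rad and z of cup_b in the frame of block between 0.028 and 0.04 m); the arm keeps its last pose, push and grip.
It fails at once if a good cartridge is pulled out of the block or tipped over (z of any of cup_a, cup_b in the frame of block above 0.054 m or z of any of cup_a, cup_b in the frame of block below 0.015 m or angle between any of cup_a, cup_b's own z axis and vertical above 0.5 rad).
It fails at once if a bystander (tray, jar, tamper) is shoved more than 30 mm (distance of any of tray, jar, tamper from where it was at the start of the episode above 0.03 m).
It also fails if it takes over 72 s, if anything falls off the work surface, if the arm or the gripper's body presses on something with over 40 N, if the wrist force passes 120 N, or if a joint passes its speed limit or range.

## Robot

A 6-joint arm with a two-finger parallel gripper is mounted at the origin on the work surface. World frame = base frame: x ahead of the robot, y to its left, z up, the work surface at z = 0. Lengths are in m, angles in rad, forces in N, time in s.
With the tool pointing down it reaches from about 0.275 to 0.75 m from the base axis. Payload 10.2 kg.
Tool frame: the origin (TCP) lies midway between the tips of the shut fingers; the grasp point (between the pads) lies 19 mm behind it; x points along the fingers, y is the direction in which the jaws open and shut, and the axes are right-handed (so a half turn about x gives the same grasp; the last joint's range is limited). The gripper opens to 85 mm and grips with 20 to 120 N. Pads are 22 mm wide; open, the fingers measure 114 mm over their backs; the gripper's body (76 mm by 85 mm) begins 54 mm behind the grasp point. The pads swing forward as they close: fully open they stand 13 mm farther back than shut.
Start: joints at [-1.571, 0.313, 1.498, -0, 1.331, -0.223], TCP at [0.116, -0.512, 0.231] pointing down, gripper open.
Joint ranges: [-2.94, 2.94], [-0.97, 2.17], [0.19, 2.56], [-1.23, 4.37], [0.02, 3.11], [-2.88, 2.88]. Speed limits (rad/s): [2.39, 2.39, 3.01, 3.14, 3.14, 3.14].

## Interface

Orientations are given as [roll, pitch, yaw] about the fixed x, y, z axes, in that order (R = Rz(yaw) Ry(pitch) Rx(roll)).
In Python, from cell import env, grab_frame, find_in, trace, pinpoint gives the robot as it stands.
- The arm moves only by the shell command python3 -m jog 'ROWS' [OPENING] [FORCE]. ROWS is JSON, a list of rows, each an object with "travel": the shift along the world's x, y, z in cm, a list of three; "yaw": the turn about the world's z in rad. A call has exactly 10 rows; each row is the pose to reach, as a shift and turn from the pose measured when the call began; what a row does not reach only later rows make up. A row lasts 1/8 s, in which the tool goes at most 62.5 mm and 10.7 degrees, less where a joint would pass 70% of its speed; a pose out of reach is approached as far as the arm can. A call with a gripper value outside its range is refused whole. OPENING is the gripper command: -1 is fully open, 1 is shut, values between are in proportion, set as the call begins (- or left out, the last holds). The fingers move at their own pace and stop on an object; FORCE is the grip in N (left out, the last holds). Time passes only in rows, so rows that repeat a pose let the fingers close, or fill a call up. It gives the time, the measured TCP pose, the force and the opening at its end, in the units of the state.
- env.get_obs(): the state, without advancing time (a new reading comes with each control period).
- grab_frame(name): name is "scene" or "top" or "wrist"; returns a dict with "image" (400x640x3 uint8, red, green, blue), "depth" (400x640 float32, m along the optical axis (not along the pixel's ray), 0 where there is no reading), "fovy" (degrees; the focal length in pixels is half the picture's height over the tangent of half this angle, whatever the lens; pixels are square), "cx", "cy" (the principal point, pixels), "rvec" (rotation vector, rad) and "tvec" (3), from world to camera coordinates, as OpenCV has them; the wrist camera has in their place "T_tool_cam" (4x4, takes a point from camera to tool coordinates, whose origin is the TCP and whose axes are the tool frame's). Camera axes: x right, y down, z forward; pixel columns grow to the right and rows downward; lengths in m; the calibration is good to about 2 mm. The wrist camera is an equidistant fisheye: a pixel r from the principal point sees the ray r / f radians off the axis. A picture is of the moment at which its call begins: read the wrist's pose just before it.
- env.sign_off(): hands the job in, once; it reports no verdict.
Trained networks look in a picture, given as the dict that the camera call returned (one of the last four; its "shot" number tells which), for a name from the list of things; names that differ only in an ending like _2 or _b are one class to them, and where a whole thing is asked for, a point or a joint stands for the part that bears it (a point fixed in the world has none). Each returns a list of dicts, best first, with "p" (0 to 1); they miss things now and then, are a little off and sometimes report something else, mostly with a low value. They report only what shows in the picture. A call takes as long as a camera call. They do not tell look-alikes from the thing itself.
- find_in(label, picture): "at" ([x, y, z] in m, in world coordinates, good to about 4 mm: the middle of the surface that is visible of it).
- trace(label, picture): "mask" (400x640 bool, what is visible of it).
- pinpoint(label, picture): "at" ([x, y, z] in m, in world coordinates, good to about 4 mm: a listed point, or the origin of a listed thing).
The state is a dict: "t": time; "joints": joint angles; "qvel": joint speeds; "tau": joint torques, N m; "tool_pos": TCP position; "tcp_rot": TCP orientation; "wrist_force": force on the tool from outside, world axes, zero at the start; "moment": the same for the moment, N m; "width": opening from 0.0 (shut) to 1.0 (fully open).
Only numpy, scipy, OpenCV 4.12 (cv2) and the standard library are available. Lean on these libraries where they do the work, as an engineer would, in place of code of your own. Each camera call takes 0.05 s, during which the arm holds its last target. There are 200 camera calls.

## Working session

There is one attempt and no reset: what is moved stays moved. The work goes in short steps, Python scripts to look and compute and a shell command to move; the robot and the scene stay as the last step left them, time stands still between calls to the robot, and variables do not carry over. Pictures are saved under pics/ and viewed, about 8 in all and at most 12, crops included, and the job is handed in when it is done.

```bash
ls; mkdir -p pics; cat > h.py <<'E'
import numpy as np, cv2
from cell import env, grab_frame, find_in, trace, pinpoint
def save(f,n,crop=None):
    im=f["image"][:,:,::-1]
    if crop: x0,y0,x1,y1,s=crop; im=cv2.resize(im[y0:y1,x0:x1],None,fx=s,fy=s)
    cv2.imwrite(f"pics/{n}.png",im)
def cloud(f):
    h,w=f["depth"].shape; fl=h/2/np.tan(np.radians(f["fovy"])/2)
    v,u=np.mgrid[:h,:w]; d=f["depth"]
    P=np.stack([(u-f["cx"])/fl*d,(v-f["cy"])/fl*d,d],-1)
    R,_=cv2.Rodrigues(np.array(f["rvec"],float))
    W=(P-np.array(f["tvec"]).ravel())@R
    W[d<=0]=np.nan
    return W
E
python3 - <<'E'
from h import *
o=env.get_obs(); print({k:np.round(v,3) for k,v in o.items()})
for n in("top","scene"):
    f=grab_frame(n); save(f,n+"0"); print(n,f["fovy"])
    for l in["board","fence","stop","block","block_rear","block_end","block_step","cup_a","short_cup","bin","tray","jar","tamper"]:
        print(l,[(np.round(r["at"],3).tolist(),round(r["p"],2)) for r in pinpoint(l,f)[:4]])
E
```

```text
pics
{'t': np.float64(0.0), 'joints': array([-1.571,  0.313,  1.498,  0.   ,  1.331, -0.223]), 'qvel': array([-0.001, -0.001,  0.   ,  0.001,  0.001,  0.002]), 'tau': array([-0.0000e+00, -4.1227e+01, -2.5974e+01, -0.0000e+00,  4.0000e-03,
        0.0000e+00]), 'tool_pos': array([ 0.116, -0.512,  0.231]), 'tcp_rot': array([-1.822,  1.57 ,  1.542]), 'wrist_force': array([0.424, 0.679, 0.256]), 'moment': array([-0.023,  0.02 , -0.045]), 'width': np.float64(1.0)}
top 47.85588717031409
board [([0.574, -0.015, -0.006], 0.75)]
fence [([0.656, -0.004, 0.012], 0.83)]
stop [([0.646, 0.109, 0.012], 0.45)]
block [([0.557, -0.049, 0.01], 0.83), ([0.662, -0.004, 0.014], 0.18)]
block_rear [([0.449, -0.396, 0.002], 0.58)]
block_end []
block_step [([0.649, 0.112, 0.012], 0.75), ([0.657, -0.005, 0.012], 0.6), ([0.52, -0.05, 0.035], 0.56)]
cup_a [([0.576, -0.094, 0.051], 0.67), ([0.644, -0.307, 0.023], 0.58), ([0.846, -0.124, 0.026], 0.53)]
short_cup [([0.57, 0.01, 0.041], 0.44)]
bin [([0.659, -0.006, 0.013], 0.66), ([0.444, 0.382, -0.004], 0.57)]
tray [([0.449, -0.396, 0.004], 0.72), ([0.648, 0.115, 0.012], 0.44)]
jar [([0.656, -0.002, 0.009], 0.7), ([0.711, 0.127, 0.011], 0.61)]
tamper [([0.721, -0.11, 0.011], 0.4), ([0.575, -0.044, 0.048], 0.38)]
scene 56.406970662622705
board [([0.574, -0.016, 0.001], 0.69)]
fence [([0.657, -0.004, 0.014], 0.85)]
stop [([0.577, -0.096, 0.046], 0.71)]
block [([0.552, -0.044, 0.014], 0.62)]
block_rear [([0.602, -0.044, 0.012], 0.84)]
block_end [([0.597, 0.042, 0.013], 0.82)]
block_step [([0.528, -0.047, 0.032], 0.59), ([0.659, -0.004, 0.014], 0.19)]
cup_a [([0.849, -0.134, 0.022], 0.85), ([0.642, -0.309, 0.029], 0.77), ([0.575, -0.042, 0.044], 0.63), ([0.573, -0.098, 0.047], 0.56)]
short_cup [([0.567, 0.005, 0.041], 0.74)]
bin [([0.442, 0.38, -0.003], 0.71)]
tray [([0.45, -0.396, 0.0], 0.94)]
jar [([0.704, 0.124, 0.011], 0.71)]
tamper [([0.726, -0.108, 0.012], 0.63)]
```

View pics/top0.png

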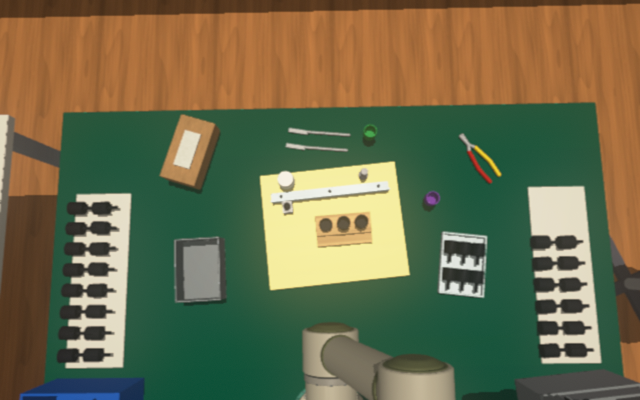

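View pics/scene0.png

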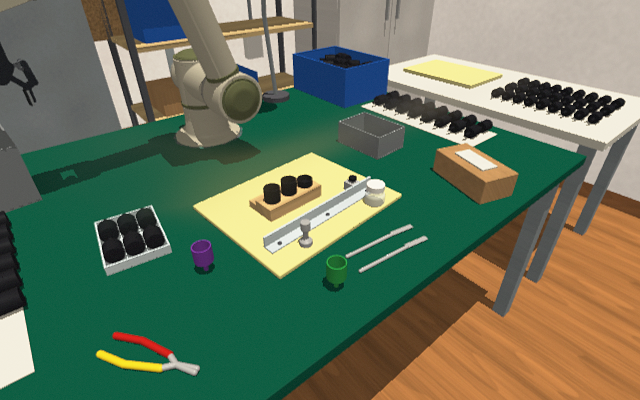

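The top view shows the block around (343,230). Its three cups are at (326,226), (344,224) and (361,222), and the stop is at (287,207). The bin is on the left at (200,270). In the scene view the cup nearest the stop, at (305,182), is the short one. Next I'll measure precisely from depth.

```bash
python3 - <<'E'
from h import *
from scipy.spatial.transform import Rotation as Ro
o=env.get_obs(); R=Ro.from_euler('xyz',o['tcp_rot']).as_matrix(); print("tool y",R[:,1].round(3),"tool z",R[:,2].round(3))
for n in("top","scene"):
    f=grab_frame(n); W=cloud(f); print("==",n)
    def msk(l,region=None):
        r=[x for x in trace(l,f)]
        return r
    # fence
    for l in("fence","block","stop","bin"):
        for r in trace(l,f)[:2]:
            P=W[r["mask"]]; P=P[np.isfinite(P).all(1)]
            if len(P)<10: continue
            print(l,round(r["p"],2),len(P),P.mean(0).round(3),"z pct",np.percentile(P[:,2],[5,50,95]).round(3))
            if l=="block":
                for lo,hi in((.04,.05),(.028,.036)):
                    Q=P[(P[:,2]>lo)&(P[:,2]<hi)][:,:2]
                    if len(Q)>10: print("  minrect",lo,cv2.minAreaRect(Q.astype(np.float32)))
            if l in("fence",):
                Q=P[(P[:,2]>.036)][:,:2]; 
                if len(Q)>10: print("  top",cv2.minAreaRect(Q.astype(np.float32)), cv2.fitLine(Q.astype(np.float32),cv2.DIST_HUBER,0,.01,.01).ravel())
            if l in("stop","bin"): print("  rect",cv2.minAreaRect(P[:,:2].astype(np.float32)), P.min(0).round(3),P.max(0).round(3))
    # cups: cluster of raised points in block region
    m=(W[...,0]>.5)&(W[...,0]<.62)&(W[...,1]>-.15)&(W[...,1]<.06)&(W[...,2]>.055)
    nl,lab,st,c=cv2.connectedComponentsWithStats(m.astype(np.uint8))
    for i in range(1,nl):
        P=W[lab==i]
        if len(P)>5: print("cup",len(P),P.mean(0).round(3),P.min(0).round(3),P.max(0).round(3))
E
```

```text
tool y [ 0.221 -0.975  0.   ] tool z [-0.975 -0.221 -0.   ]
== top
fence 0.91 1245 [ 0.67  -0.008  0.02 ] z pct [0.01  0.016 0.042]
  top ((0.6577555537223816, -0.006573393940925598), (0.006627365946769714, 0.3564637005329132), 5.2448811531066895) [ 0.09165028 -0.99579126  0.6579862  -0.00874018]
block 0.86 1166 [ 0.546 -0.046  0.039] z pct [0.028 0.04  0.049]
  minrect 0.04 ((0.5596166849136353, -0.04486572742462158), (0.08011758327484131, 0.16416770219802856), 4.198429107666016)
  minrect 0.028 ((0.5288093686103821, -0.04739981144666672), (0.036775678396224976, 0.16374842822551727), 3.7981789112091064)
bin 0.98 3132 [0.443 0.388 0.02 ] z pct [-0.     0.006  0.074]
  rect ((0.4422997236251831, 0.38337430357933044), (0.19235341250896454, 0.14115102589130402), 1.7652794122695923) [ 0.345  0.31  -0.005] [0.539 0.451 0.082]
bin 0.54 12795 [ 0.556 -0.015  0.012] z pct [0.006 0.011 0.016]
  rect ((0.5723191499710083, -0.015291199088096619), (0.35840073227882385, 0.42909663915634155), 5.300464630126953) [ 0.376 -0.242 -0.009] [0.768 0.211 0.079]
cup 68 [ 0.574 -0.097  0.077] [ 0.554 -0.115
[... 1065 characters left out ...]
56), (0.03453630581498146, 0.0763995349407196), 36.69380187988281) [0.575 0.105 0.01 ] [0.642 0.17  0.053]
stop 0.19 262 [ 0.73  -0.114  0.044] z pct [0.017 0.039 0.073]
  rect ((0.7279489636421204, -0.11158913373947144), (0.025816138833761215, 0.025281909853219986), 84.55097961425781) [ 0.715 -0.124  0.012] [ 0.74  -0.098  0.075]
bin 0.64 2210 [0.454 0.371 0.041] z pct [0.004 0.043 0.072]
  rect ((0.43601810932159424, 0.45286446809768677), (0.19095104932785034, 0.2983788549900055), 6.876034736633301) [ 0.323  0.307 -0.004] [0.54  0.594 0.076]
cup 370 [ 0.575 -0.031  0.069] [ 0.55  -0.065  0.055] [0.594 0.025 0.084]
cup 277 [ 0.58  -0.099  0.072] [ 0.556 -0.118  0.055] [ 0.598 -0.077  0.084]
```

```bash
python3 -m jog '[{"travel":[3,5,0],"yaw":0.15},{"travel":[7,10,0],"yaw":0.3},{"travel":[11,15,0],"yaw":0.45},{"travel":[16,20,0],"yaw":0.6},{"travel":[21,25,0],"yaw":0.75},{"travel":[26,30,0],"yaw":0.9},{"travel":[31,35,0],"yaw":1.05},{"travel":[36,40,0],"yaw":1.2},{"travel":[41,45,0],"yaw":1.32},{"travel":[44,49,0],"yaw":1.41}]' -1 25
```

```text
t: 3.15
tool_pos: [0.5313, -0.0502, 0.2314]
tcp_rot: [0.823, 1.57, -0.682]
wrist_force: [0.6, -1.5, -0.1]
width: 0.999
```

```bash
python3 - <<'E'
from h import *
o=env.get_obs(); print(o['t'],o['tool_pos'].round(4),o['tcp_rot'].round(3),o['joints'].round(2),o['wrist_force'].round(2))
from scipy.spatial.transform import Rotation as Ro
R=Ro.from_euler('xyz',o['tcp_rot']).as_matrix(); print("tool y",R[:,1].round(3), np.arctan2(R[1,1],R[0,1]))
E
```

```text
3.15 [ 0.5313 -0.0502  0.2314] [ 0.823  1.57  -0.682] [-0.31  0.33  1.47 -0.    1.34 -0.38] [ 0.57 -1.49 -0.13]
tool y [0.998 0.065 0.   ] 0.06535009250761778
```

```bash
python3 -m jog '[{"travel":[1,1.5,-1],"yaw":0},{"travel":[2,3,-3],"yaw":0},{"travel":[3,4.5,-5],"yaw":0},{"travel":[3.5,5.8,-7],"yaw":0},{"travel":[3.5,5.8,-8],"yaw":0},{"travel":[3.5,5.8,-9],"yaw":0},{"travel":[3.5,5.8,-9],"yaw":0},{"travel":[3.5,5.8,-9],"yaw":0},{"travel":[3.5,5.8,-9],"yaw":0},{"travel":[3.5,5.8,-9],"yaw":0}]'
python3 - <<'E'
from h import *
from scipy.spatial.transform import Rotation as Ro
o=env.get_obs(); f=grab_frame("wrist"); save(f,"w1")
print(f["fovy"],f["T_tool_cam"].round(3) if hasattr(f["T_tool_cam"],'round') else f["T_tool_cam"])
for l in("short_cup","cup_a","block","block_rear","block_end","block_step","stop","fence"):
    print(l,[(np.round(r["at"],3).tolist(),round(r["p"],2)) for r in pinpoint(l,f)[:3]])
print(o['tool_pos'].round(4))
E
```

```text
t: 4.4
tool_pos: [0.5664, 0.0078, 0.1417]
tcp_rot: [1.087, 1.57, -0.418]
wrist_force: [0.0, -0.7, -0.0]
width: 0.998
65.70646984690485 [[ 0.    -0.27   0.963 -0.142]
 [ 1.     0.001 -0.    -0.   ]
 [-0.001  0.963  0.27  -0.069]
 [ 0.     0.     0.     1.   ]]
short_cup [([0.567, 0.013, 0.045], 0.63)]
cup_a [([0.567, -0.045, 0.046], 0.9), ([0.85, -0.13, 0.03], 0.77), ([0.573, -0.098, 0.047], 0.63)]
block [([0.56, -0.042, 0.013], 0.86)]
block_rear []
block_end [([0.595, 0.038, 0.013], 0.78), ([0.567, -0.044, 0.047], 0.4), ([0.577, -0.099, 0.05], 0.37)]
block_step [([0.53, -0.048, 0.031], 0.62)]
stop [([0.65, 0.11, 0.008], 0.8)]
fence [([0.654, -0.002, 0.009], 0.66)]
[0.5664 0.0078 0.1417]
```

View pics/w1.png

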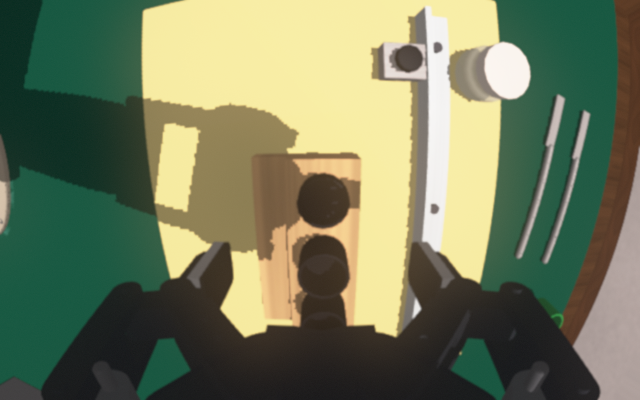

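```bash
python3 -m jog '[{"travel":[0,0.1,-2],"yaw":0},{"travel":[0,0.1,-4],"yaw":0},{"travel":[0,0.1,-6],"yaw":0},{"travel":[0,0.1,-7.5],"yaw":0},{"travel":[0,0.1,-8.7],"yaw":0},{"travel":[0,0.1,-9.4],"yaw":0},{"travel":[0,0.1,-9.6],"yaw":0},{"travel":[0,0.1,-9.6],"yaw":0},{"travel":[0,0.1,-9.6],"yaw":0},{"travel":[0,0.1,-9.6],"yaw":0}]' && python3 -m jog '[{"travel":[0,0,0],"yaw":0},{"travel":[0,0,0],"yaw":0},{"travel":[0,0,0],"yaw":0},{"travel":[0,0,0],"yaw":0},{"travel":[0,0,0],"yaw":0},{"travel":[0,0,0],"yaw":0},{"travel":[0,0,0],"yaw":0},{"travel":[0,0,0],"yaw":0},{"travel":[0,0,0],"yaw":0},{"travel":[0,0,0],"yaw":0}]' 1 25
```

```text
t: 6.1
tool_pos: [0.5665, 0.0088, 0.0457]
tcp_rot: [1.118, 1.57, -0.387]
wrist_force: [0.9, 0.2, -0.1]
width: 1.0
t: 7.35
tool_pos: [0.5666, 0.0088, 0.0459]
tcp_rot: [1.158, 1.569, -0.348]
wrist_force: [-0.0, 0.3, 4.8]
width: 0.457
```

```bash
python3 -m jog '[{"travel":[0,0,0.5],"yaw":0},{"travel":[0,0,1.2],"yaw":0},{"travel":[0,0,2],"yaw":0},{"travel":[0,0,3],"yaw":0},{"travel":[0,0,4.5],"yaw":0},{"travel":[0,0,6.5],"yaw":0},{"travel":[0,0,9],"yaw":0},{"travel":[0,0,11],"yaw":0},{"travel":[0,0,12],"yaw":0},{"travel":[0,0,12],"yaw":0}]'
python3 - <<'E'
from h import *
f=grab_frame("scene"); save(f,"s1",(180,80,460,290,2.5))
print([(np.round(r["at"],3).tolist(),round(r["p"],2)) for r in pinpoint("short_cup",f)[:3]])
E
```

```text
t: 8.6
tool_pos: [0.5668, 0.0088, 0.1664]
tcp_rot: [1.216, 1.568, -0.29]
wrist_force: [0.2, -0.2, -0.1]
width: 0.451
[([0.566, 0.008, 0.166], 0.66)]
```

View pics/s1.png

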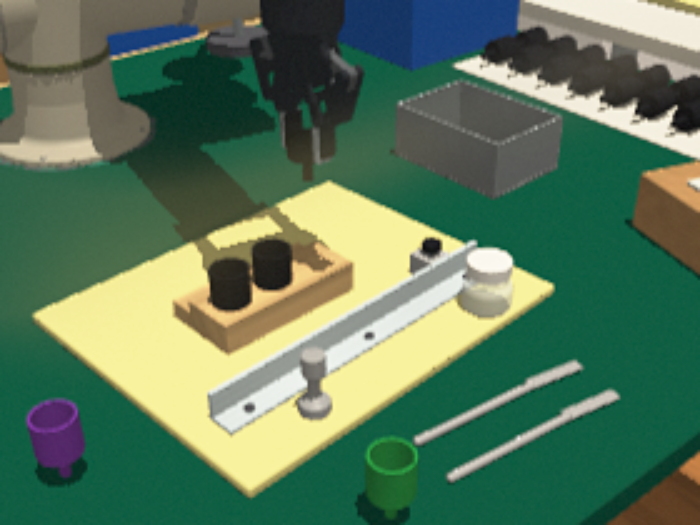

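```bash
python3 -m jog '[{"travel":[-1,3,0],"yaw":0},{"travel":[-2.5,7.5,0],"yaw":0},{"travel":[-4,12,0],"yaw":0},{"travel":[-5.5,17,0],"yaw":0},{"travel":[-7,22,0],"yaw":0},{"travel":[-9,27,0],"yaw":0},{"travel":[-10.5,31.5,0],"yaw":0},{"travel":[-12,35,0],"yaw":0},{"travel":[-12.4,37,0],"yaw":0},{"travel":[-12.4,37.2,0],"yaw":0}]' && python3 -m jog '[{"travel":[0,0,-1],"yaw":0},{"travel":[0,0,-3],"yaw":0},{"travel":[0,0,-5],"yaw":0},{"travel":[0,0,-7],"yaw":0},{"travel":[0,0,-9],"yaw":0},{"travel":[0,0,-10.5],"yaw":0},{"travel":[0,0,-11],"yaw":0},{"travel":[0,0,-11],"yaw":0},{"travel":[0,0,-11],"yaw":0},{"travel":[0,0,-11],"yaw":0}]'
```

```text
t: 9.95
tool_pos: [0.4423, 0.3812, 0.1646]
tcp_rot: [-0.515, 1.57, -2.019]
wrist_force: [0.2, -0.3, 0.4]
width: 0.453
t: 11.2
tool_pos: [0.4425, 0.3813, 0.0552]
tcp_rot: [0.827, 1.57, -0.677]
wrist_force: [0.9, -0.2, 0.3]
width: 0.452
```

```bash
python3 -m jog '[{"travel":[0,0,0],"yaw":0},{"travel":[0,0,0],"yaw":0},{"travel":[0,0,0],"yaw":0},{"travel":[0,0,0],"yaw":0},{"travel":[0,0,0],"yaw":0},{"travel":[0,0,0],"yaw":0},{"travel":[0,0,0],"yaw":0},{"travel":[0,0,0],"yaw":0},{"travel":[0,0,0],"yaw":0},{"travel":[0,0,0],"yaw":0}]' -1 && python3 -m jog '[{"travel":[0,0,1],"yaw":0},{"travel":[0,0,3],"yaw":0},{"travel":[0,0,5],"yaw":0},{"travel":[0,0,8],"yaw":0},{"travel":[0,0,11],"yaw":0},{"travel":[0,-2,13],"yaw":0},{"travel":[0,-4,14],"yaw":0},{"travel":[1,-8,14],"yaw":0},{"travel":[1,-12,14],"yaw":0},{"travel":[1,-12,14],"yaw":0}]'
python3 - <<'E'
from h import *
f=grab_frame("top"); save(f,"t2",(150,140,450,320,2.6)); W=cloud(f)
print([(np.round(r["at"],3).tolist(),round(r["p"],2)) for r in pinpoint("short_cup",f)[:3]])
m=(W[...,0]>.5)&(W[...,0]<.64)&(W[...,1]>-.15)&(W[...,1]<.06)&(W[...,2]>.055)&(W[...,2]<.1)
nl,lab,st,c=cv2.connectedComponentsWithStats(m.astype(np.uint8))
for i in range(1,nl):
    P=W[lab==i]
    if len(P)>5: print("cup",len(P),P.mean(0).round(4),((P.min(0)+P.max(0))/2).round(4))
for l in("block","block_step","block_end","block_rear"): print(l,[(np.round(r["at"],3).tolist(),round(r["p"],2)) for r in pinpoint(l,f)[:2]])
for r in trace("block",f)[:1]:
    P=W[r["mask"]]; P=P[np.isfinite(P).all(1)]
    print(cv2.minAreaRect(P[:,:2].astype(np.float32)))
# stop geometry
m=(W[...,0]>.58)&(W[...,0]<.65)&(W[...,1]>.07)&(W[...,1]<.17)&(W[...,2]>.03)&(W[...,2]<.06)
P=W[m]; print("stop",len(P),P.min(0),P.max(0)); print(cv2.minAreaRect(P[:,:2].astype(np.float32)))
E
```

```text
t: 12.45
tool_pos: [0.4425, 0.3813, 0.0552]
tcp_rot: [0.788, 1.57, -0.717]
wrist_force: [-0.8, 0.1, 0.4]
width: 0.998
t: 13.7
tool_pos: [0.4525, 0.259, 0.1953]
tcp_rot: [-0.133, 1.57, -1.641]
wrist_force: [0.6, 0.2, -0.1]
width: 0.999
[]
cup 70 [ 0.574  -0.0963  0.0771] [ 0.5737 -0.096   0.0725]
cup 64 [ 0.5707 -0.0444  0.0783] [ 0.5699 -0.044   0.0727]
block [([0.556, -0.049, 0.014], 0.56)]
block_step [([0.522, -0.049, 0.032], 0.89)]
block_end [([0.594, 0.039, 0.013], 0.8)]
block_rear []
((0.5562645792961121, -0.045790717005729675), (0.09609446674585342, 0.16772125661373138), 3.9610989093780518)
stop 187 [0.60748449 0.07160201 0.03052414] [0.64992738 0.16901239 0.05964638]
((0.6281883120536804, 0.11920670419931412), (0.041434675455093384, 0.09781652688980103), 3.8801262378692627)
```

View pics/t2.png

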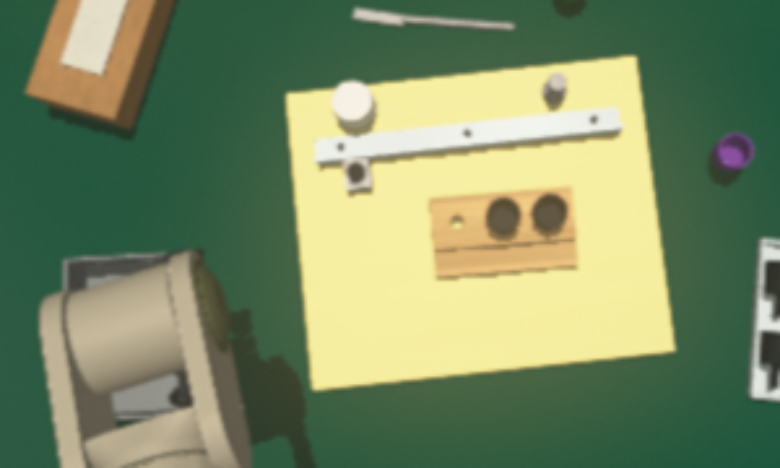

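The short cup is in the bin, visible at (180,385). The bore at (457,221) is empty and the block hasn't moved. Next I'll grip the 60 mm rear part of the block and drag it towards the stop.

```bash
python3 -m jog '[{"travel":[1.5,-3,0],"yaw":0},{"travel":[3.5,-7,0],"yaw":0},{"travel":[5,-11,0],"yaw":0},{"travel":[6.5,-15,0],"yaw":0},{"travel":[8,-19,0],"yaw":0},{"travel":[10,-23,-1],"yaw":0},{"travel":[11,-26,-2],"yaw":0},{"travel":[11.6,-27.7,-4],"yaw":0},{"travel":[11.6,-27.7,-6],"yaw":0},{"travel":[11.6,-27.7,-7],"yaw":0}]' && python3 -m jog '[{"travel":[0,0,-1],"yaw":0},{"travel":[0,0,-2.5],"yaw":0},{"travel":[0,0,-4],"yaw":0},{"travel":[0,0,-5.5],"yaw":0},{"travel":[0,0,-7],"yaw":0},{"travel":[0,0,-8],"yaw":0},{"travel":[0,0,-8.8],"yaw":0},{"travel":[0,0,-9.2],"yaw":0},{"travel":[0,0,-9.4],"yaw":0},{"travel":[0,0,-9.4],"yaw":0}]'
```

```text
t: 15.3
tool_pos: [0.568, -0.0147, 0.1239]
tcp_rot: [-1.702, 1.569, 3.078]
wrist_force: [0.2, -0.3, 0.6]
width: 0.998
t: 16.55
tool_pos: [0.5682, -0.0148, 0.0301]
tcp_rot: [-1.644, 1.57, 3.137]
wrist_force: [-0.3, -0.7, -0.7]
width: 1.004
```

```bash
python3 -m jog '[{"travel":[0,0,0],"yaw":0},{"travel":[0,0,0],"yaw":0},{"travel":[0,0,0],"yaw":0},{"travel":[0,0,0],"yaw":0},{"travel":[0,0,0],"yaw":0},{"travel":[0,0,0],"yaw":0},{"travel":[0,0,0],"yaw":0},{"travel":[0,0,0],"yaw":0},{"travel":[0,0,0],"yaw":0},{"travel":[0,0,0],"yaw":0}]' 1 35
```

```text
t: 17.8
tool_pos: [0.5685, -0.0148, 0.0305]
tcp_rot: [-0.326, 1.571, -1.829]
wrist_force: [-0.4, 0.2, 5.5]
width: 0.689
```

```bash
python3 -m jog '[{"travel":[0.2,0.4,0],"yaw":0.003},{"travel":[0.5,1,0],"yaw":0.006},{"travel":[0.8,1.6,0],"yaw":0.01},{"travel":[1.1,2.2,0],"yaw":0.013},{"travel":[1.4,2.8,0],"yaw":0.016},{"travel":[1.8,3.4,0],"yaw":0.019},{"travel":[2.1,4,0],"yaw":0.022},{"travel":[2.4,4.5,0],"yaw":0.025},{"travel":[2.5,4.7,0],"yaw":0.025},{"travel":[2.5,4.7,0],"yaw":0.025}]'
python3 - <<'E'
from h import *
for n in("top","scene"):
    f=grab_frame(n); W=cloud(f)
    if n=="scene": save(f,"s3",(180,80,460,290,2.5))
    for l in("block","block_step","block_end","block_rear","stop","cup_a"): print(n,l,[(np.round(r["at"],3).tolist(),round(r["p"],2)) for r in pinpoint(l,f)[:2]])
E
```

```text
t: 19.05
tool_pos: [0.5937, 0.0326, 0.0305]
tcp_rot: [2.039, 1.57, 0.562]
wrist_force: [1.3, 1.1, 3.4]
width: 0.687
top block [([0.585, -0.0, 0.013], 0.58)]
top block_step [([0.546, -0.001, 0.033], 0.88)]
top block_end [([0.444, 0.382, 0.003], 0.33)]
top block_rear []
top stop [([0.646, 0.109, 0.013], 0.38)]
top cup_a [([0.645, -0.305, 0.022], 0.72), ([0.657, -0.005, 0.012], 0.66)]
scene block [([0.578, 0.003, 0.013], 0.85)]
scene block_step [([0.554, -0.004, 0.035], 0.75)]
scene block_end []
scene block_rear [([0.626, 0.004, 0.012], 0.79)]
scene stop [([0.722, -0.109, 0.013], 0.54)]
scene cup_a [([0.598, 0.004, 0.044], 0.88), ([0.642, -0.307, 0.026], 0.84)]
```

View pics/s3.png

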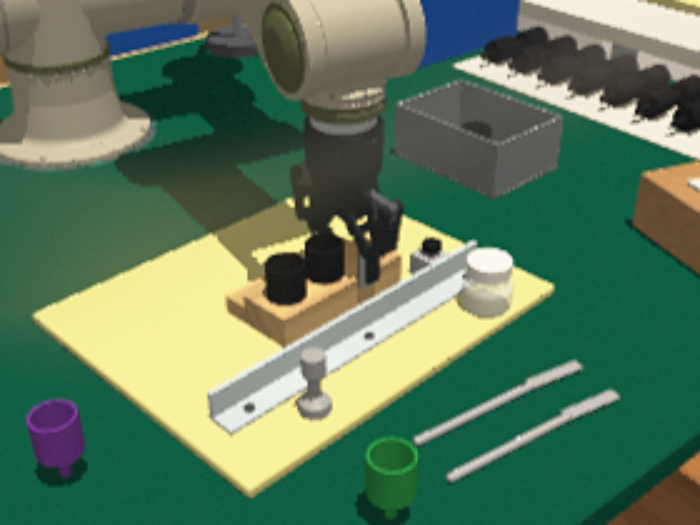

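The block moved with the grip, and both good cups are seated at (287,278) and (325,257). Now I'll slide it along the fence until it touches the stop.

```bash
python3 -m jog '[{"travel":[-0.03,0.3,0],"yaw":0},{"travel":[-0.06,0.6,0],"yaw":0},{"travel":[-0.09,0.9,0],"yaw":0},{"travel":[-0.11,1.2,0],"yaw":0},{"travel":[-0.13,1.4,0],"yaw":0},{"travel":[-0.15,1.6,0],"yaw":0},{"travel":[-0.16,1.7,0],"yaw":0},{"travel":[-0.17,1.8,0],"yaw":0},{"travel":[-0.17,1.8,0],"yaw":0},{"travel":[-0.17,1.8,0],"yaw":0}]' && python3 -m jog '[{"travel":[-0.01,0.1,0],"yaw":0},{"travel":[-0.02,0.2,0],"yaw":0},{"travel":[-0.03,0.3,0],"yaw":0},{"travel":[-0.04,0.4,0],"yaw":0},{"travel":[-0.05,0.5,0],"yaw":0},{"travel":[-0.05,0.5,0],"yaw":0},{"travel":[-0.05,0.5,0],"yaw":0},{"travel":[-0.05,0.5,0],"yaw":0},{"travel":[-0.05,0.5,0],"yaw":0},{"travel":[-0.05,0.5,0],"yaw":0}]'
```

```text
t: 21.0
tool_pos: [0.5918, 0.0503, 0.0305]
tcp_rot: [-2.641, 1.571, 2.164]
wrist_force: [-0.2, -0.3, 3.0]
width: 0.693
t: 22.25
tool_pos: [0.5911, 0.0523, 0.0305]
tcp_rot: [-0.403, 1.566, -1.882]
wrist_force: [-3.2, -18.9, 4.5]
width: 0.694
```

```bash
python3 -m jog '[{"travel":[0,0,0],"yaw":0},{"travel":[0,0,0],"yaw":0},{"travel":[0,0,0],"yaw":0},{"travel":[0,0,0],"yaw":0},{"travel":[0,0,0],"yaw":0},{"travel":[0,0,1],"yaw":0},{"travel":[0,0,3],"yaw":0},{"travel":[0,0,6],"yaw":0},{"travel":[0,0,9],"yaw":0},{"travel":[0,0,11],"yaw":0}]' -0.65 && python3 -m jog '[{"travel":[-0.5,-0.3,1],"yaw":0.15},{"travel":[-1,-0.7,1],"yaw":0.31},{"travel":[-1.5,-1,1],"yaw":0.47},{"travel":[-2,-1.4,1],"yaw":0.63},{"travel":[-2.5,-1.8,1],"yaw":0.79},{"travel":[-3,-2.2,1],"yaw":0.95},{"travel":[-3.5,-2.6,1],"yaw":1.11},{"travel":[-4,-3,1],"yaw":1.27},{"travel":[-4.5,-3.3,1],"yaw":1.43},{"travel":[-4.5,-3.4,1],"yaw":1.571}]' 0
python3 - <<'E'
from h import *
from scipy.spatial.transform import Rotation as Ro
o=env.get_obs(); R=Ro.from_euler('xyz',o['tcp_rot']).as_matrix(); print(o['tool_pos'].round(4),o['joints'].round(2),"tooly ang",np.arctan2(R[1,1],R[0,1]))
fw=grab_frame("wrist"); save(fw,"w4")
for n in("wrist","scene"):
    f=fw if n=="wrist" else grab_frame(n)
    for l in("block","block_step","block_end","block_rear","stop","fence","cup_a"): print(n,l,[(np.round(r["at"],3).tolist(),round(r["p"],2)) for r in pinpoint(l,f)[:2]])
E
```

```text
t: 23.5
tool_pos: [0.5914, 0.0523, 0.1428]
tcp_rot: [0.111, 1.566, -1.368]
wrist_force: [0.6, -0.1, -1.2]
width: 0.823
t: 24.75
tool_pos: [0.5463, 0.0182, 0.1536]
tcp_rot: [0.061, 1.566, 0.158]
wrist_force: [0.2, 0.4, 0.1]
width: 0.499
[0.5463 0.0182 0.1536] [-0.18  0.43  1.55  0.    1.16 -1.85] tooly ang 1.667807278465187
wrist block [([0.578, 0.024, 0.013], 0.66)]
wrist block_step [([0.549, 0.016, 0.036], 0.78)]
wrist block_end []
wrist block_rear []
wrist stop []
wrist fence [([0.654, -0.005, 0.009], 0.88)]
wrist cup_a [([0.64, -0.309, 0.026], 0.72), ([0.587, 0.023, 0.049], 0.63)]
scene block [([0.577, 0.023, 0.015], 0.55)]
scene block_step [([0.548, 0.018, 0.034], 0.97)]
scene block_end [([0.452, -0.399, -0.0], 0.68), ([0.618, 0.109, 0.011], 0.57)]
scene block_rear [([0.621, 0.021, 0.012], 0.87)]
scene stop []
scene fence [([0.658, -0.004, 0.011], 0.87), ([0.651, 0.107, 0.012], 0.38)]
scene cup_a [([0.597, -0.033, 0.05], 0.72), ([0.851, -0.132, 0.023], 0.59)]
```

View pics/w4.png

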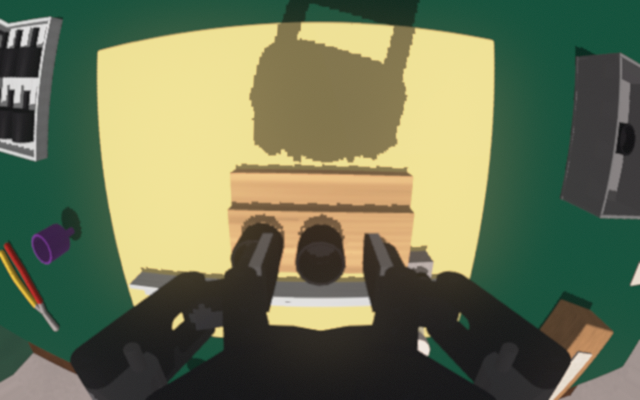

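```bash
python3 -m jog '[{"travel":[0,0,-2],"yaw":0},{"travel":[0,0,-4],"yaw":-0.005},{"travel":[0,0,-6],"yaw":-0.005},{"travel":[0,0,-8],"yaw":-0.005},{"travel":[0,0,-9.5],"yaw":-0.005},{"travel":[0,0,-10.8],"yaw":-0.005},{"travel":[0,0,-11.8],"yaw":-0.005},{"travel":[0,0,-12.2],"yaw":-0.005},{"travel":[0,0,-12.3],"yaw":-0.005},{"travel":[0,0,-12.3],"yaw":-0.005}]'
python3 - <<'E'
from h import *
f=grab_frame("scene"); save(f,"s5",(220,100,420,250,4))
E
```

```text
t: 26.8
tool_pos: [0.5467, 0.0183, 0.0302]
tcp_rot: [0.061, 1.566, 0.148]
wrist_force: [-0.1, -0.3, 2.7]
width: 0.504
```

View pics/s5.png

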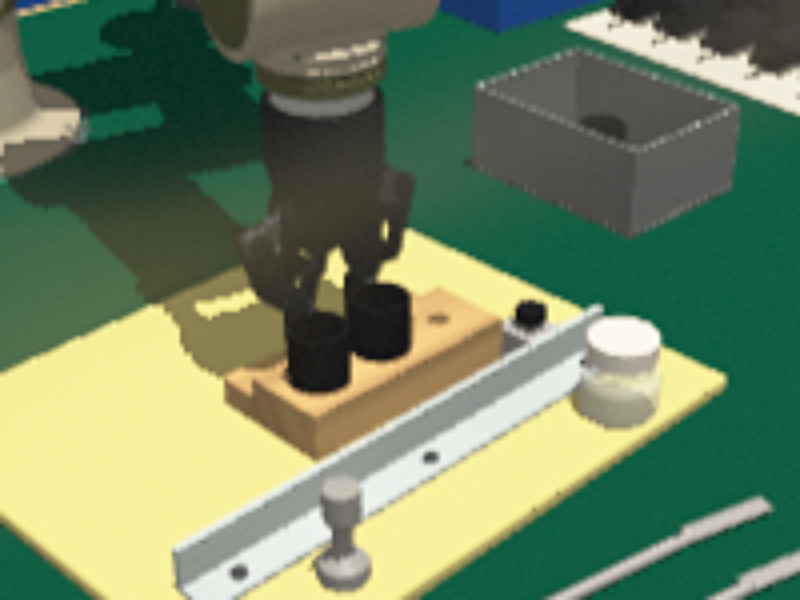

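```bash
python3 -m jog '[{"travel":[0,0,0.2],"yaw":0},{"travel":[0.3,0.03,0.2],"yaw":0},{"travel":[0.6,0.05,0.2],"yaw":0},{"travel":[1,0.09,0.2],"yaw":0},{"travel":[1.4,0.13,0.2],"yaw":0},{"travel":[1.8,0.17,0.2],"yaw":0},{"travel":[2.2,0.2,0.2],"yaw":0},{"travel":[2.6,0.24,0.2],"yaw":0},{"travel":[2.9,0.27,0.2],"yaw":0},{"travel":[3,0.28,0.2],"yaw":0}]'
python3 - <<'E'
from h import *
f=grab_frame("scene"); save(f,"s6",(220,100,420,250,4))
for l in("block","block_step","block_end","block_rear","cup_a"): print(l,[(np.round(r["at"],3).tolist(),round(r["p"],2)) for r in pinpoint(l,f)[:2]])
E
```

```text
t: 28.1
tool_pos: [0.5768, 0.0211, 0.0322]
tcp_rot: [0.054, 1.566, 0.141]
wrist_force: [-1.9, -0.4, 0.9]
width: 0.504
block [([0.649, 0.025, 0.01], 0.2)]
block_step [([0.572, 0.02, 0.033], 0.85)]
block_end [([0.642, 0.114, 0.014], 0.84)]
block_rear [([0.645, 0.024, 0.013], 0.85)]
cup_a [([0.643, -0.306, 0.03], 0.96), ([0.849, -0.132, 0.021], 0.81)]
```

View pics/s6.png

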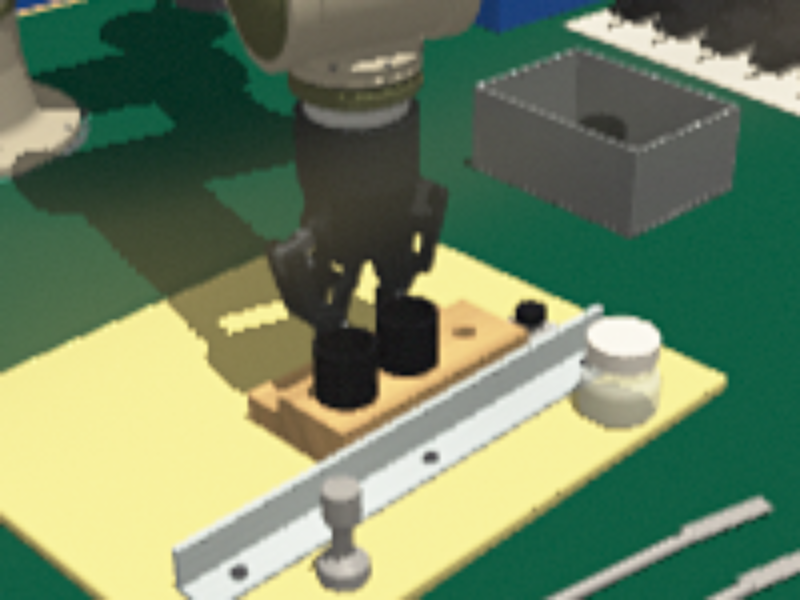

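```bash
python3 -m jog '[{"travel":[0.15,0.01,0],"yaw":0},{"travel":[0.3,0.03,0],"yaw":0},{"travel":[0.45,0.04,0],"yaw":0},{"travel":[0.6,0.05,0],"yaw":0},{"travel":[0.7,0.06,0],"yaw":0},{"travel":[0.8,0.07,0],"yaw":0},{"travel":[0.9,0.08,0],"yaw":0},{"travel":[1,0.09,0],"yaw":0},{"travel":[1,0.09,0],"yaw":0},{"travel":[1,0.09,0],"yaw":0}]'
```

```text
t: 29.65
tool_pos: [0.5835, 0.022, 0.0318]
tcp_rot: [2.843, 1.567, 2.931]
wrist_force: [-18.2, -3.5, 9.1]
width: 0.497
```

```bash
python3 -m jog '[{"travel":[0.2,0.05,-0.15],"yaw":0},{"travel":[0.4,0.1,-0.3],"yaw":0},{"travel":[0.45,0.15,-0.4],"yaw":0},{"travel":[0.45,0.2,-0.45],"yaw":0},{"travel":[0.45,0.2,-0.45],"yaw":0},{"travel":[0.45,0.2,-0.45],"yaw":0},{"travel":[0.45,0.2,-0.45],"yaw":0},{"travel":[0.45,0.2,-0.45],"yaw":0},{"travel":[0.45,0.2,-0.45],"yaw":0},{"travel":[0.45,0.2,-0.45],"yaw":0}]'
python3 - <<'E'
from h import *
o=env.get_obs(); print(o['tool_pos'].round(4),o['wrist_force'].round(1),o['tau'].round(1))
f=grab_frame("scene"); W=cloud(f)
for l in("block","block_end","block_rear","cup_a","stop","short_cup"): print(l,[(np.round(r["at"],3).tolist(),round(r["p"],2)) for r in pinpoint(l,f)[:2]])
a=f["image"][130:230,260:380,::-1]
w=grab_frame("top"); b=w["image"][180:260,270:400,::-1]
cv2.imwrite("pics/c7.png",np.vstack([cv2.resize(a,(480,400),interpolation=cv2.INTER_CUBIC)[:, :],]))
cv2.imwrite("pics/c7.png",np.hstack([cv2.resize(a,(400,333),interpolation=cv2.INTER_CUBIC),cv2.resize(b,(400,333),interpolation=cv2.INTER_CUBIC)]))
E
```

```text
t: 30.9
tool_pos: [0.5833, 0.0227, 0.03]
tcp_rot: [-3.128, 1.554, -3.038]
wrist_force: [-41.6, -10.2, 46.1]
width: 0.497
[0.5833 0.0227 0.03  ] [-41.6 -10.2  46.1] [  5.  -31.3 -26.7   3.4  -9.6   0.2]
block [([0.606, 0.024, 0.014], 0.68), ([0.725, -0.107, 0.014], 0.47)]
block_end [([0.647, 0.115, 0.013], 0.94), ([0.628, -0.026, 0.048], 0.67)]
block_rear [([0.653, 0.027, 0.012], 0.78)]
cup_a [([0.643, -0.309, 0.026], 0.98), ([0.851, -0.133, 0.021], 0.9)]
stop [([0.646, 0.113, 0.014], 0.54), ([0.65, 0.109, 0.011], 0.48)]
short_cup [([0.444, 0.377, 0.027], 0.5)]
```

View pics/c7.png

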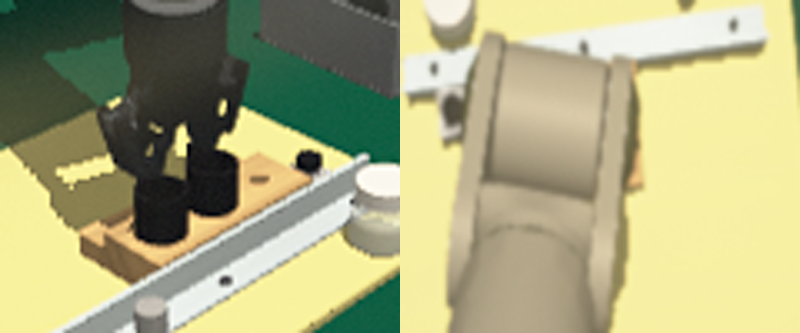

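```bash
python3 -m jog '[{"travel":[0.4,0.2,-0.2],"yaw":0},{"travel":[0.35,0.2,-0.17],"yaw":0},{"travel":[0.3,0.2,-0.15],"yaw":0},{"travel":[0.3,0.2,-0.15],"yaw":0},{"travel":[0.3,0.2,-0.15],"yaw":0},{"travel":[0.3,0.2,-0.15],"yaw":0},{"travel":[0.3,0.2,-0.15],"yaw":0},{"travel":[0.3,0.2,-0.15],"yaw":0},{"travel":[0.3,0.2,-0.15],"yaw":0},{"travel":[0.3,0.2,-0.15],"yaw":0}]'
python3 - <<'E'
from h import *
f=grab_frame("wrist"); save(f,"w8",(330,100,640,340,2.5))
E
```

```text
t: 32.55
tool_pos: [0.5832, 0.0229, 0.0301]
tcp_rot: [-3.049, 1.545, -2.958]
wrist_force: [-27.3, -12.8, 29.0]
width: 0.5
```

View pics/w8.png

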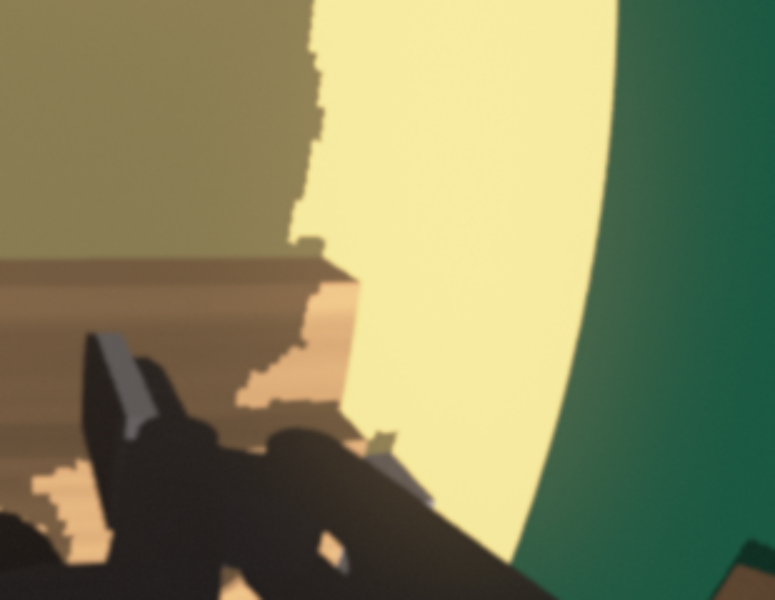

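```bash
python3 - <<'E'
from h import *
from scipy.spatial.transform import Rotation as Ro
o=env.get_obs(); f=grab_frame("wrist")
h,w=f["depth"].shape; fl=h/2/np.tan(np.radians(f["fovy"])/2); d=f["depth"]
v,u=np.mgrid[:h,:w]; x=u-f["cx"]; y=v-f["cy"]; r=np.hypot(x,y)+1e-9; th=r/fl
P=np.stack([x/r*np.tan(th)*d,y/r*np.tan(th)*d,d],-1); P[(d<=0)|(th>1.4)]=np.nan
T=np.array(f["T_tool_cam"]); P=P@T[:3,:3].T+T[:3,3]
W=P@Ro.from_euler('xyz',o['tcp_rot']).as_matrix().T+o['tool_pos']
a=.0925; ex=np.array([np.cos(a),np.sin(a)]); ey=np.array([-np.sin(a),np.cos(a)])
O=np.array([.645,.109])
L=np.stack([(W[...,:2]-O)@ex,(W[...,:2]-O)@ey,W[...,2]],-1)
print("board z",np.nanmedian(W[130:180,490:520,2]))
im=f["image"].astype(int)
# rows through block top, step, stop: print y', z, colour across the edge
for vv in(220,235,250,262,272,277,282,287,292):
    print(vv,[(uu,*(L[vv,uu]*1000).round(0).astype(int).tolist(),im[vv,uu].tolist()) for uu in range(464,512,3) if np.isfinite(L[vv,uu,0])])
E
```

```text
board z 0.011768487286246736
220 [(464, -85, -3, 31, [241, 201, 140]), (467, -85, -2, 31, [241, 200, 139]), (470, -85, 0, 32, [240, 202, 140]), (473, -85, 2, 31, [243, 221, 149]), (476, -77, 16, 11, [246, 235, 161]), (479, -78, 18, 11, [246, 235, 161]), (482, -78, 20, 12, [247, 235, 161]), (485, -78, 22, 12, [246, 235, 161]), (488, -77, 25, 11, [247, 235, 161]), (491, -77, 27, 11, [247, 235, 162]), (494, -77, 29, 11, [247, 235, 161]), (497, -77, 31, 12, [247, 235, 161]), (500, -78, 33, 12, [247, 235, 162]), (503, -77, 36, 12, [247, 235, 160]), (506, -77, 39, 11, [247, 235, 161]), (509, -77, 40, 12, [247, 235, 162])]
235 [(464, -76, -2, 31, [222, 174, 122]), (467, -76, 0, 31, [222, 174, 122]), (470, -76, 2, 31, [227, 187, 129]), (473, -68, 15, 12, [246, 234, 161]), (476, -68, 17, 11, [246, 234, 161]), (479, -68, 19, 12, [246, 234, 160]), (482, -68, 21, 12, [246, 235, 161]), (485, -67, 24, 11, [246, 235, 161]), (488, -67, 26, 11, [247, 235, 161]), (491, -68, 28, 13, [247, 235, 161]), (494, -67, 32, 10, [247, 235, 162]), (497, -67, 34, 11, [247, 235, 161]), (500, -67, 35, 12, [247, 235,
[... 3486 characters left out ...]
6, 234, 160]), (503, -27, 49, 11, [246, 234, 159]), (506, -27, 51, 11, [245, 233, 159]), (509, -26, 54, 11, [246, 234, 160])]
292 [(464, -80, -30, 92, [55, 47, 38]), (467, -80, -29, 92, [56, 48, 37]), (470, -79, -28, 91, [57, 49, 38]), (473, -80, -28, 93, [58, 49, 37]), (476, -80, -26, 93, [61, 51, 39]), (479, -80, -25, 93, [62, 52, 41]), (482, -80, -24, 94, [62, 52, 40]), (485, -80, -23, 94, [65, 55, 42]), (488, -80, -22, 94, [87, 77, 69]), (491, -36, 27, 28, [102, 92, 84]), (494, -35, 29, 28, [108, 98, 87]), (497, -35, 32, 28, [217, 195, 133]), (500, -24, 46, 12, [246, 234, 160]), (503, -23, 50, 11, [246, 234, 160]), (506, -22, 53, 11, [246, 233, 159]), (509, -23, 54, 13, [246, 233, 159])]
```

The depth check puts the block's end face at y' ≈ 2 mm. The stop's far edge is at about 32 mm, so its working face is also near 2 mm and the two agree within about 1 mm. The riser is 60 mm in front of the fence, so the rear face is home.

```bash
python3 - <<'E'
from h import *
o=env.get_obs(); print(o['t'],o['tool_pos'].round(4),o['wrist_force'].round(1),np.abs(o['qvel']).max().round(4))
print(env.sign_off())
E
```

```text
32.65 [0.5832 0.0228 0.0301] [-29.4 -12.7  27.9] 0.0009
the job is handed in; nothing more can be done
None
```

I dropped the short cartridge in the reject bin and brought the block home against the fence and the stop. I handed the job in at 32.65 s with the fingers still pressing. No verdict was reported.

**How:** I gripped the block by its 60 mm rear part and dragged it until it met the stop, which pushed back with about 19 N. I then let go and pushed the riser into the fence with the half-open fingers, followed by a diagonal press on the step.

**Last checks:**
- **Push:** the arm was at rest, with the wrist reading about 29 N against the fence push and 28 N upwards. These are wrist readings. The forces on the fence and the board were not measured on their own.
- **Stop:** wrist-camera depth put the block's end face within about 1 mm of the stop's working face. I worked out that face from the stop's far edge, because the fingers hid it.
- **Fence:** the riser stood 60 mm in front of the fence, so the rear face is home to within about 2 mm. The block's angle to the fence was not measured separately.
- **Cups:** both good cups looked upright and seated in the last scene view, and the short one was seen in the bin.

**What disagreed:** the network's block-end and stop positions scattered by up to 6 mm, so I relied on the depth and the contact force instead. The first diagonal press reached 42 N and 46 N before I eased it.

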